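Clear and unlock the inspection turntable

ROBOT

A 6-joint arm with a two-finger parallel gripper is mounted at the origin on the work surface. World frame = base frame: x ahead of the robot, y to its left, z up, the work surface at z = 0. Lengths are in m, angles in rad, forces in N, time in s.
With the tool pointing down it reaches from about 0.35 to 0.85 m from the base axis. Payload 8.1 kg.
Tool frame: the origin (TCP) lies midway between the tips of the shut fingers; the grasp point (between the pads) lies 19 mm behind it (robot.tcp_to_grasp is the distance from the TCP to the grasp point, in m); x points along the fingers, y is the direction in which the jaws open and shut, and the axes are right-handed (so a half turn about x gives the same grasp; the last joint's range is limited). The gripper opens to 93 mm and grips with 3 to 60 N. Pads are 15 mm wide; open, the fingers measure 128 mm over their backs; the gripper's body (75 mm by 188 mm) begins 65 mm behind the grasp point.
Start: joints at [-1.384, 0.13, 1.488, -0, 1.523, -0.085], TCP at [0.161, -0.578, 0.219] pointing down, gripper open.
Joint ranges: [-2.96, 2.96], [-0.89, 2.26], [0.02, 2.5], [-1.34, 4.48], [0, 2.73], [-2.66, 2.66]. Speed limits (rad/s): [2.39, 2.39, 2.79, 3.14, 3.14, 3.14].

INTERFACE

Orientations are given as a rotation vector (axis times angle).
In Python, from plant import robot gives the robot as it stands.
- The arm moves only by the tool play_rows, never from a script. Its argument "plan" is a list of rows, each an object with "slide": the shift along the world's x, y, z as a fraction of full scale, a list of three; "roll": the turn about the world's z as a fraction of full scale; "fingers": the gripper command: -1 is shut, 1 is fully open, values between are in proportion. A call has 1 to 20 rows; each row shifts and turns the commanded pose from where the row before left it; what a row does not reach is not made up. Full scale, the value 1, is 30 mm for a shift and 8 degrees for a turn. A row lasts 1/8 s, in which the tool goes at most 62.5 mm and 10.7 degrees, less where a joint would pass 70% of its speed; a pose out of reach is approached as far as the arm can. A call with a number of a shift or a turn outside -1 to 1 is refused whole. A call with a gripper value outside its range is refused whole. The fingers move at their own pace and stop on an object; "squeeze" is the grip in N (left out, the last holds). Time passes only in rows, so rows that do not move let the fingers close. It gives the time, the measured TCP pose, the force and the opening at its end, in the units of the state.
- robot.read_state(): the state, without advancing time (a new reading comes with each control period).
- robot.read_camera(name): name is "scene" or "top" or "wrist"; returns the picture (480x640x3 uint8, red, green, blue); there is no depth.
- robot.get_calibration(name): a dict with "fx", "fy", "cx", "cy" (pixels), "R" (3x3) and "t" (3): a world point X has camera coordinates R X + t; the wrist camera has in their place "T_tool_cam" (4x4, takes a point from camera to tool coordinates, whose origin is the TCP and whose axes are the tool frame's). Camera axes: x right, y down, z forward; pixel columns grow to the right and rows downward; lengths in m; the calibration is good to about 2 mm. The wrist camera is an equidistant fisheye: a pixel r from the principal point sees the ray r / f radians off the axis. A picture is of the moment at which its call begins: read the wrist's pose just before it. get_calibration takes no time and is no camera call.
- robot.close_job(): hands the job in, once; it reports no verdict.
Trained networks look in the newest picture that a camera, given by its name, has taken for a name from the list of things; names that differ only in an ending like _2 or _b are one class to them, and where a whole thing is asked for, a point or a joint stands for the part that bears it (a point fixed in the world has none). Each returns a list of dicts, best first, with "p" (0 to 1); they miss things now and then, are a little off and sometimes report something else, mostly with a low value. They report only what shows in the picture. A call takes as long as a camera call.
- robot.boxes_of(camera, target): "extent" ([centre column, centre row, width, height] in pixels, round what is visible of it).
- robot.regions_of(camera, target): "region" (480x640 bool, what is visible of it) and "extent" ([centre column, centre row, width, height] in pixels, round what is visible of it).
- robot.mark_of(camera, target): "point" ([column, row] in pixels: a listed point, or the origin of a listed thing).
The state is a dict: "t": time; "q": joint angles; "dq": joint speeds; "joint_torque": joint torques, N m; "tool_pos": TCP position; "orientation": TCP orientation; "force": force on the tool from outside, world axes, zero at the start; "wrist_torque": the same for the moment, N m; "opening": finger opening in m.
Only numpy, scipy, OpenCV 4.12 (cv2) and the standard library are available. Lean on these libraries where they do the work, as an engineer would, in place of code of your own. Each camera call takes 0.05 s, during which the arm holds its last target.

TASK

Clear the inspection turntable: stand each capacitor upright in the tray of its own colour (both blue ones in the blue tray, the yellow one in the yellow tray) and let go of it. Then pinch the red knob of the turntable's sprung locking plunger, pull it straight out, fully back to its stop, and keep holding it there so the pin stays clear of its seat hole: the program finishes while holding it, not letting go. Do not shift the heat sink, the flux jar or the solder reel.

Things in the scene. Friction and masses are not known exactly. Their poses are not given: they have to be found in the camera images.
- blue_cap_a: snap-in capacitor, an upright blue cylinder with an aluminium top, 26 mm in diameter, 45 mm tall, about 30 g, standing on the turntable at the start with about 35 mm or more free between neighbours; origin at the centre of its underside, z up along its axis
- blue_cap_b: snap-in capacitor, an upright blue cylinder with an aluminium top, 26 mm in diameter, 45 mm tall, about 30 g, standing on the turntable at the start with about 35 mm or more free between neighbours; origin at the centre of its underside, z up along its axis
- yellow_cap: snap-in capacitor, an upright yellow cylinder with an aluminium top, 26 mm in diameter, 45 mm tall, about 30 g, standing on the turntable at the start with about 35 mm or more free between neighbours; origin at the centre of its underside, z up along its axis
- blue_tray: shallow open blue tray fixed to the bench, 140 mm (its x) by 110 mm (its y), 18 mm high, walls 4 mm and floor 4 mm thick; origin at the centre of its underside, z up. It may lie to the left or the right of the turntable
- yellow_tray: shallow open yellow tray fixed to the bench, 140 mm (its x) by 110 mm (its y), 18 mm high, walls 4 mm and floor 4 mm thick; origin at the centre of its underside, z up. It may lie to the left or the right of the turntable
- turntable: indexing turntable bolted to the bench: a round aluminium plate with a white face, 150 mm in diameter, its flat top 54 mm above the bench, locked by the plunger (the plate itself does not turn in this job). Origin on the bench under the plate's centre, z up. A grey plunger block, 36 mm wide and 58 mm high, stands on its -y side with its outer face 108 mm from the centre; the plunger comes out of that face along the turntable's -y
- plunger_grip (a point): centre of the red pull knob on the plunger, 42 mm above the bench, 131 mm from the turntable's centre along its -y when the pin is in; it moves with the knob; same axes as the turntable. The knob is a block 18 mm wide (turntable x), 30 mm long (y, the pull direction) and 28 mm high, with flat sides to pinch from above; 8 mm clear between it and the grey block
- plunger (a joint): how far the plunger is pulled, in m: 0 with the pin in its seat hole, 0.020 at the stop, fully back. It slides level along the turntable's -y, away from the plate. The spring pulls it in with 4.5 N at 0 rising to 10.5 N at the stop, and it snaps back in when let go
- heatsink: bystander: loose finned aluminium heat sink, 36 x 46 x 22 mm; origin at the centre of its underside
- flux_bottle: bystander: loose amber glass jar with a black cap, 36 mm in diameter, 65 mm tall; origin at the centre of its underside
- solder_reel: bystander: loose solder reel lying flat, black flanges and silver winding, 52 mm in diameter, 30 mm high; origin at the centre of its underside

How it is judged:
On the way, in this order (a step that is already met when the one before it is completed fails the run):
1. all three capacitors stand released and upright in the trays of their own colour (x of blue_cap_a in the frame of blue_tray between -0.06 and 0.06 m and y of blue_cap_a in the frame of blue_tray between -0.045 and 0.045 m and z of each of blue_cap_a, blue_cap_b in the frame of blue_tray below 0.01 m and angle between each of blue_cap_a, blue_cap_b, yellow_cap's own z axis and vertical below 0.15 rad and linear speed of each of blue_cap_a, blue_cap_b, yellow_cap below 0.03 m/s and contact force between the fingers and blue_cap_a below 0.3 N and x of blue_cap_b in the frame of blue_tray between -0.06 and 0.06 m and y of blue_cap_b in the frame of blue_tray between -0.045 and 0.045 m and contact force between the fingers and blue_cap_b below 0.3 N and x of yellow_cap in the frame of yellow_tray between -0.06 and 0.06 m and y of yellow_cap in the frame of yellow_tray between -0.045 and 0.045 m and z of yellow_cap in the frame of yellow_tray below 0.01 m and contact force between the fingers and yellow_cap below 0.3 N), for 0.2 s.
2. the plunger is pulled fully back by the fingers (value of joint plunger above 0.017 m and contact force between the fingers and plunger above 1 N), for 0.3 s.
At the end, for the whole second after the job is handed in: each capacitor stands upright (within 0.15 rad), at rest and untouched on the floor of the tray of its own colour, and the plunger is held still by the gripper's fingers at 17 mm or more of its 20 mm travel through the last second, with nothing else touching it (all of step 1 and all of step 2 and velocity of joint plunger below 0.005 m/s and contact force between plunger and blue_cap_a below 0.3 N and contact force between plunger and blue_cap_b below 0.3 N and contact force between plunger and yellow_cap below 0.3 N and contact force between plunger and heatsink below 0.3 N and contact force between plunger and flux_bottle below 0.3 N and contact force between plunger and solder_reel below 0.3 N); the arm keeps its last pose, push and grip.
It fails at once if the heat sink was shifted by more than 20 mm or tipped (distance of heatsink from where it was at the start of the episode above 0.02 m or angle between heatsink's own z axis and vertical above 0.4 rad).
It fails at once if the flux jar was shifted by more than 20 mm or tipped (distance of flux_bottle from where it was at the start of the episode above 0.02 m or angle between flux_bottle's own z axis and vertical above 0.4 rad).
It fails at once if the solder reel was shifted by more than 20 mm or tipped (distance of solder_reel from where it was at the start of the episode above 0.02 m or angle between solder_reel's own z axis and vertical above 0.4 rad).
It also fails if it takes over 72 s, if anything falls off the work surface, if the arm or the gripper's body presses on something with over 40 N, if the wrist force passes 120 N, or if a joint passes its speed limit or range.

## Working session

There is one attempt and no reset: what is moved stays moved. The work goes in short steps, Python scripts to look and compute and a tool call to move; the robot and the scene stay as the last step left them, time stands still between calls to the robot, and variables do not carry over. Pictures are saved under pics/ and viewed, and the job is handed in when it is done.

Besides the shell and the picture viewer there is one more tool, called after "Call:" by a JSON object that holds its "api" and its "payload". play_rows: Moves the arm, as the interface text tells. Its arguments: {"type":"object","properties":{"plan":{"type":"array","items":{"type":"object","properties":{"slide":{"type":"array","items":{"type":"number","minimum":-1,"maximum":1}},"roll":{"type":"number","minimum":-1,"maximum":1},"fingers":{"type":"number"}}}},"squeeze":{"type":"number"}},"required":["plan"]}

```bash
ls; mkdir -p pics; python3 - <<'E'
from plant import robot
import cv2,numpy as np
print(robot.read_state())
for c in ["scene","top","wrist"]:
    im=robot.read_camera(c); cv2.imwrite(f"pics/{c}0.png",im[:,:,::-1])
    print(c,robot.get_calibration(c))
E
```

```text
pics
{'t': 0.0, 'q': array([-1.38443064e+00,  1.31135826e-01,  1.48927191e+00,  6.08718395e-06,
        1.52300024e+00, -8.53982654e-02]), 'dq': array([-0.00063171,  0.00138144,  0.00102251,  0.00024829, -0.00115428,
       -0.00018449]), 'joint_torque': array([ 2.54626693e-04, -5.59837246e+01, -4.91758955e+01,  7.67670712e-02,
        3.51857662e-02, -1.39474241e-04]), 'tool_pos': array([ 0.16097804, -0.57741372,  0.21760663]), 'orientation': array([ 2.07677744,  0.28585883, -2.07695673]), 'force': array([1.36118755, 0.31064402, 0.3896689 ]), 'wrist_torque': array([-0.04951917,  0.03199859,  0.03352113]), 'opening': 0.09272863361871966}
scene {'fx': 452.6438758719469, 'fy': 452.6438758719469, 'cx': 314.0772324623691, 'cy': 239.07916498534374, 'R': array([[-0.80711189,  0.58998475, -0.0220997 ],
       [ 0.41024852,  0.53352382, -0.73962726],
       [-0.42457809, -0.60602833, -0.67265379]]), 't': array([ 0.45731237, -0.17616864,  1.06349811])}
top {'fx': 534.9759760928408, 'fy': 534.9759760928408, 'cx': 323.56189391495525, 'cy': 232.41884674335037, 'R': array([[-0.0218402 , -0.99963168,  0.0161095 ],
       [-0.99779864,  0.02078528, -0.06297497],
       [ 0.06261693, -0.01744942, -0.99788508]]), 't': array([0.01749911, 0.58831585, 1.05741694])}
wrist {'fx': 371.64829954431775, 'fy': 371.64829954431775, 'cx': 319.75682569591555, 'cy': 240.83495571276234, 'T_tool_cam': array([[ 1.18962953e-03, -2.88885961e-01,  9.57362777e-01,
        -1.65870490e-01],
       [ 9.99999192e-01, -8.47747793e-05, -1.26819095e-03,
         3.50052855e-04],
       [ 4.47522779e-04,  9.57363512e-01,  2.88885627e-01,
        -7.99585399e-02],
       [ 0.00000000e+00,  0.00000000e+00,  0.00000000e+00,
         1.00000000e+00]])}
```

View pics/scene0.png

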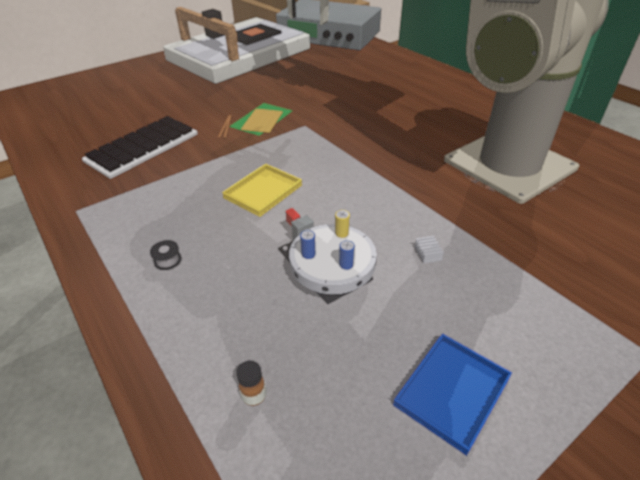

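View pics/top0.png

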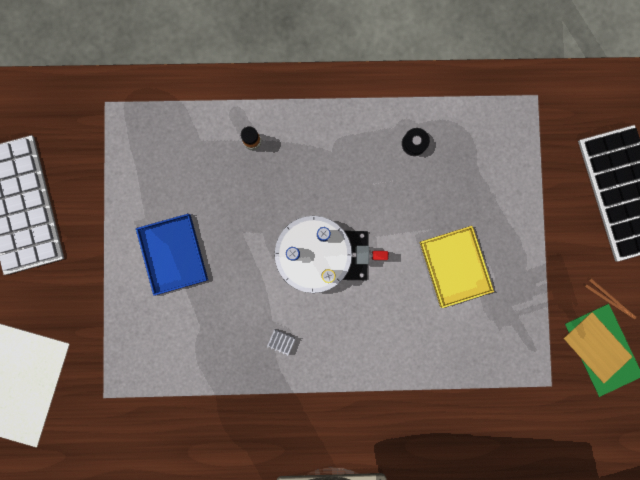

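```bash
cat > h.py <<'E'
from plant import robot
import cv2,numpy as np
from scipy.spatial.transform import Rotation as Ro
def ray(cam,uv,z):
    c=robot.get_calibration(cam)
    d=np.array([(uv[0]-c['cx'])/c['fx'],(uv[1]-c['cy'])/c['fy'],1.])
    R=c['R'];o=-R.T@c['t'];d=R.T@d
    return o+d*(z-o[2])/d[2]
def proj(cam,X):
    c=robot.get_calibration(cam);X=np.atleast_2d(X)@c['R'].T+c['t']
    return np.c_[X[:,0]/X[:,2]*c['fx']+c['cx'],X[:,1]/X[:,2]*c['fy']+c['cy']]
E
python3 - <<'E'
from h import *
for cam in ["top","scene"]:
  robot.read_camera(cam)
  for n,z in [("blue_cap_a",.054),("yellow_cap",.054),("blue_tray",0),("yellow_tray",0),("turntable",0),("plunger_grip",.042),("heatsink",0),("flux_bottle",0),("solder_reel",0)]:
    for m in robot.mark_of(cam,n)[:3]: print(cam,n,round(m['p'],2),np.round(m['point'],1),np.round(ray(cam,m['point'],z),4))
E
```

```text
top blue_cap_a 0.54 [324.9 235.8] [0.5797 0.0031 0.054 ]
top blue_cap_a 0.49 [292.9 251.3] [0.5509 0.0658 0.054 ]
top yellow_cap 0.48 [327.8 272.1] [ 0.5092 -0.001   0.054 ]
top yellow_tray 0.95 [455.5 268. ] [ 0.5112 -0.2636  0.    ]
top turntable 0.81 [314.  255.6] [0.5428 0.0252 0.    ]
top plunger_grip 0.61 [379.6 254.9] [ 0.5405 -0.1038  0.042 ]
top heatsink 0.89 [285.  342.3] [0.3693 0.0872 0.    ]
top flux_bottle 0.84 [252.9 138.4] [0.7871 0.1462 0.    ]
top solder_reel 0.88 [416.8 144.5] [ 0.7682 -0.1926  0.    ]
scene blue_cap_a 0.66 [305.5 255. ] [0.5869 0.0049 0.054 ]
scene blue_cap_a 0.61 [347.3 265.4] [0.5459 0.0675 0.054 ]
scene yellow_cap 0.73 [343.2 233.8] [0.5015 0.0017 0.054 ]
scene blue_tray 0.89 [450.6 392.3] [0.5542 0.3103 0.    ]
scene yellow_tray 0.79 [263.8 190.5] [ 0.5112 -0.2655  0.    ]
scene turntable 0.8 [334.1 272.9] [0.5421 0.0277 0.    ]
scene plunger_grip 0.45 [289.2 217.4] [ 0.5451 -0.1088  0.042 ]
scene heatsink 0.61 [425.2 251.9] [0.3726 0.0889 0.    ]
scene flux_bottle 0.6 [253.3 392.3] [0.7782 0.1422 0.    ]
scene solder_reel 0.57 [163.9 260.1] [ 0.7757 -0.1923  0.    ]
```

```bash
python3 - <<'E'
from h import *
im=robot.read_camera("top")
cv2.imwrite("pics/topz.png",cv2.resize(im[205:305,260:410,::-1],None,fx=5.3,fy=5.3,interpolation=cv2.INTER_CUBIC))
hsv=cv2.cvtColor(im,cv2.COLOR_RGB2HSV)
m=(((hsv[...,0]<8)|(hsv[...,0]>172))&(hsv[...,1]>140)&(hsv[...,2]>80)).astype(np.uint8)
m[:,:350]=0;m[:,410:]=0;m[:235]=0;m[275:]=0
ys,xs=np.nonzero(m);r=cv2.minAreaRect(np.c_[xs,ys].astype(np.float32));print("red",r)
for p in cv2.boxPoints(r):print(ray("top",p,.056))
for n in ("blue_cap_a","yellow_cap"):
  for g in robot.regions_of("top",n)[:3]:print(n,g['p'],g['extent'])
# tray yaw
for nm,lo,hi in (("blue",(105,120,60),(125,255,255)),("yellow",(22,120,90),(35,255,255))):
  m=cv2.inRange(hsv,lo,hi); c=max(cv2.findContours(m,0,1)[0],key=cv2.contourArea);r=cv2.minAreaRect(c);print(nm,r,ray("top",r[0],.012))
  print([np.round(ray("top",p,.018)[:2],3) for p in cv2.boxPoints(r)])
E
```

```text
red ((379.5, 255.0), (8.0, 15.0), 90.0)
[ 0.54814539 -0.08753021  0.056     ]
[ 0.54752203 -0.11666989  0.056     ]
[ 0.53202595 -0.11621528  0.056     ]
[ 0.53265572 -0.08710326  0.056     ]
blue_cap_a 0.67 [291.2, 253.7, 15.1, 16.7]
blue_cap_a 0.42 [322.8, 233.3, 12.8, 15.2]
yellow_cap 0.58 [329.0, 275.3, 17.7, 16.0]
blue ((171.06573486328125, 254.05084228515625), (69.7398681640625, 56.543148040771484), 74.57783508300781) [0.55181121 0.31205864 0.012     ]
[array([0.605, 0.383]), array([0.633, 0.274]), array([0.498, 0.238]), array([0.471, 0.346])]
yellow ((456.47607421875, 266.4876708984375), (70.25079345703125, 55.773956298828125), 72.25532531738281) [ 0.51431647 -0.26251537  0.012     ]
[array([ 0.566, -0.187]), array([ 0.598, -0.296]), array([ 0.463, -0.334]), array([ 0.431, -0.226])]
```

View pics/topz.png

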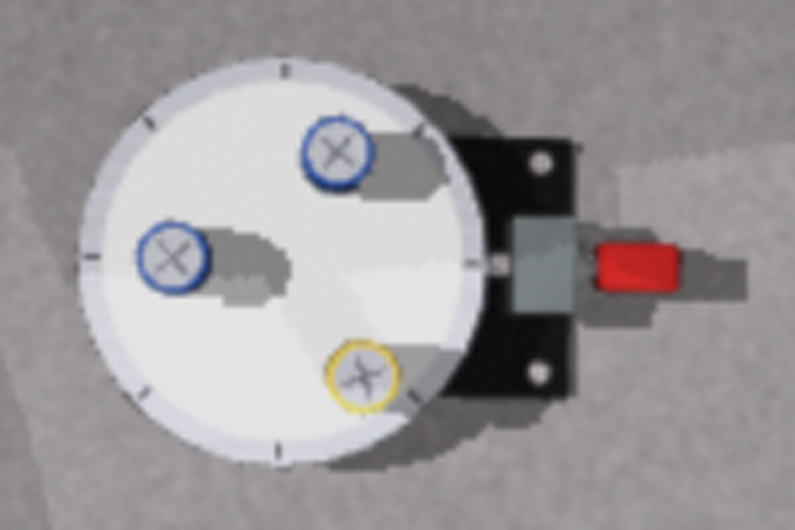

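View pics/wrist0.png

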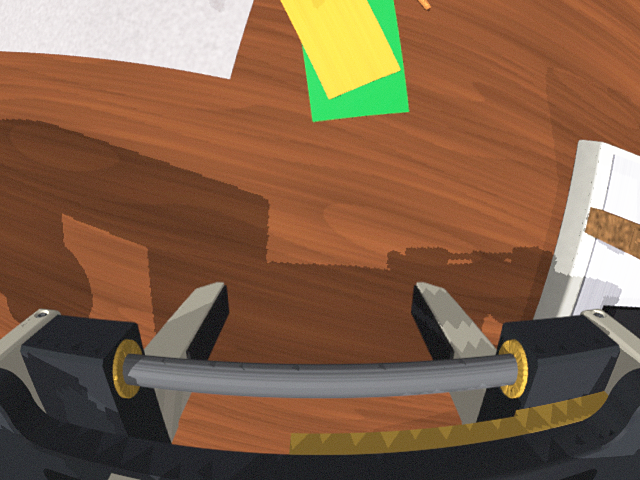

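```bash
cat >> h.py <<'E'
def st():
    s=robot.read_state();R=Ro.from_rotvec(s['orientation']).as_matrix()
    y=R[:,1];print("t",round(s['t'],2),"tcp",np.round(s['tool_pos'],4),"toolx",np.round(R[:,0],3),"jawyaw",round(np.degrees(np.arctan2(y[1],y[0])),2),"op",round(s['opening'],4),"F",np.round(s['force'],2),"q",np.round(s['q'],2))
    return s,R
def wray(uv,z,s=None):
    s=s or robot.read_state();R=Ro.from_rotvec(s['orientation']).as_matrix()
    c=robot.get_calibration("wrist");d=np.array([uv[0]-c['cx'],uv[1]-c['cy']])/c['fx'];r=np.hypot(*d)
    v=np.r_[d/r*np.sin(r),np.cos(r)] if r>0 else np.array([0,0,1.])
    T=c['T_tool_cam'];o=R@T[:3,3]+s['tool_pos'];v=R@(T[:3,:3]@v)
    return o+v*(z-o[2])/v[2]
def wproj(X,s=None):
    s=s or robot.read_state();R=Ro.from_rotvec(s['orientation']).as_matrix()
    c=robot.get_calibration("wrist");T=c['T_tool_cam']
    p=(np.asarray(X)-s['tool_pos'])@R; p=T[:3,:3].T@(p-T[:3,3])
    h=np.hypot(p[0],p[1]);th=np.arctan2(h,p[2]);return np.array([c['cx']+c['fx']*th*p[0]/h,c['cy']+c['fx']*th*p[1]/h])
E
python3 - <<'E'
from h import *
st()
for n,u in (("A",(292.4,253.3)),("B",(323.4,233.5)),("Y",(328.3,275.7))): print(n,ray("top",u,.099))
E
```

```text
t 1.3 tcp [ 0.1611 -0.578   0.2186] toolx [-0.  0. -1.] jawyaw -74.43 op 0.0931 F [0.26 0.68 0.41] q [-1.38  0.13  1.49 -0.    1.52 -0.09]
A [0.54592622 0.06495908 0.099     ]
B [0.58148994 0.00669764 0.099     ]
Y [ 0.50306983 -0.00066277  0.099     ]
```

Call:
{"api": "play_rows", "payload": {"plan": [{"slide": [0.6,1,0],"fingers": 0},{"slide": [0.6,1,0],"fingers": 0},{"slide": [0.6,1,0],"fingers": 0},{"slide": [0.6,1,0],"fingers": 0},{"slide": [0.6,1,0],"fingers": 0},{"slide": [0.6,1,0],"fingers": 0},{"slide": [0.6,1,0],"fingers": 0},{"slide": [0.6,1,0],"fingers": 0},{"slide": [0.6,1,0],"fingers": 0},{"slide": [0.6,1,0],"fingers": 0},{"slide": [0.6,1,0],"fingers": 0},{"slide": [0.6,1,0],"fingers": 0},{"slide": [0.6,1,0],"fingers": 0},{"slide": [0.6,1,0],"fingers": 0},{"slide": [0.6,1,0],"fingers": 0},{"slide": [0.6,1,0],"fingers": 0},{"slide": [0.6,1,0],"fingers": 0},{"slide": [0.6,1,0],"fingers": 0},{"slide": [0.6,1,0],"fingers": 0},{"slide": [0.6,1,0],"fingers": 0}], "squeeze": 12}}

```text
$.plan[0]: bad value
```

```bash
python3 - <<'E'
from h import *
s,R=st(); im=robot.read_camera("wrist"); st()
cv2.imwrite("pics/w1.png",im[:,:,::-1])
for n,z in [("blue_cap_a",.054),("yellow_cap",.054),("plunger_grip",.042),("turntable",0)]:
    for m in robot.mark_of("wrist",n)[:3]: print(n,round(m['p'],2),np.round(m['point'],1),np.round(wray(m['point'],z,s),4))
for n,X in (("A",[.546,.065,.099]),("B",[.5815,.0067,.099]),("Y",[.503,-.0007,.099]),("K",[.5395,-.102,.056])):print(n,wproj(X,s))
E
```

```text
t 1.3 tcp [ 0.1611 -0.578   0.2186] toolx [-0.  0. -1.] jawyaw -74.43 op 0.0931 F [0.26 0.68 0.41] q [-1.38  0.13  1.49 -0.    1.52 -0.09]
t 1.35 tcp [ 0.1611 -0.578   0.2186] toolx [ 0. -0. -1.] jawyaw -74.43 op 0.0931 F [ 0.23  0.62 -0.27] q [-1.38  0.13  1.49  0.    1.52 -0.09]
A [ -40.22836116 -126.03057703]
B [  -8.00772122 -154.80654943]
Y [ -29.75647438 -112.51643174]
K [  44.22865623 -137.00584265]
```

View pics/w1.png

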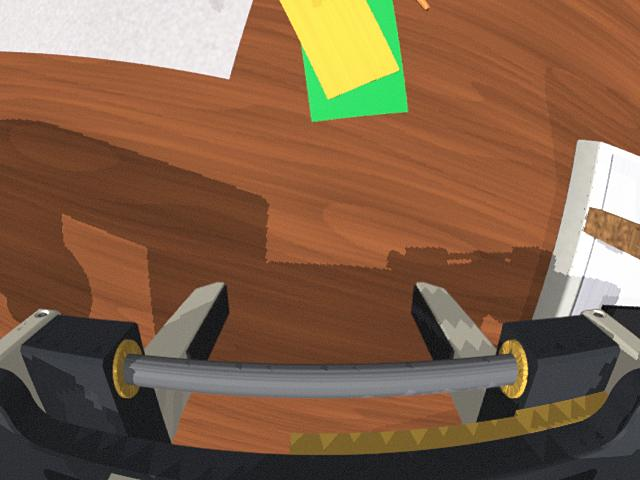

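Call:
{"api": "play_rows", "payload": {"plan": [{"slide": [0.6,1,0],"roll": 0,"fingers": 0},{"slide": [0.6,1,0],"roll": 0,"fingers": 0},{"slide": [0.6,1,0],"roll": 0,"fingers": 0},{"slide": [0.6,1,0],"roll": 0,"fingers": 0},{"slide": [0.6,1,0],"roll": 0,"fingers": 0},{"slide": [0.6,1,0],"roll": 0,"fingers": 0},{"slide": [0.6,1,0],"roll": 0,"fingers": 0},{"slide": [0.6,1,0],"roll": 0,"fingers": 0},{"slide": [0.6,1,0],"roll": 0,"fingers": 0},{"slide": [0.6,1,0],"roll": 0,"fingers": 0},{"slide": [0.6,1,0],"roll": 0,"fingers": 0},{"slide": [0.6,1,0],"roll": 0,"fingers": 0},{"slide": [0.6,1,0],"roll": 0,"fingers": 0},{"slide": [0.6,1,0],"roll": 0,"fingers": 0},{"slide": [0.6,1,0],"roll": 0,"fingers": 0},{"slide": [0.6,1,0],"roll": 0,"fingers": 0},{"slide": [0.6,1,0],"roll": 0,"fingers": 0},{"slide": [0.6,1,0],"roll": 0,"fingers": 0},{"slide": [0.6,1,0],"roll": 0,"fingers": 0},{"slide": [0.6,1,0],"roll": 0,"fingers": 0}], "squeeze": 12}}

```text
t: 4.05
tool_pos: [0.5217, 0.0231, 0.2188]
orientation: [2.076, 0.284, -2.076]
force: [1.1, -0.1, -0.1]
opening: 0.0463
```

```bash
python3 - <<'E'
from h import *
s,R=st(); im=robot.read_camera("wrist"); st()
cv2.imwrite("pics/w1.png",im[:,:,::-1])
for n,z in [("blue_cap_a",.054),("yellow_cap",.054),("plunger_grip",.042),("turntable",0)]:
    for m in robot.mark_of("wrist",n)[:3]: print(n,round(m['p'],2),np.round(m['point'],1),np.round(wray(m['point'],z,s),4))
for n,X in (("A",[.546,.065,.099]),("B",[.5815,.0067,.099]),("Y",[.503,-.0007,.099]),("K",[.5395,-.102,.056])):print(n,wproj(X,s))
E
```

```text
t 4.05 tcp [0.5217 0.0231 0.2188] toolx [ 0. -0. -1.] jawyaw -74.42 op 0.0463 F [ 1.14 -0.15 -0.1 ] q [-0.05 -0.08  1.7  -0.    1.52  1.25]
t 4.1 tcp [0.5229 0.0262 0.2187] toolx [ 0.001  0.002 -1.   ] jawyaw -74.35 op 0.0466 F [-2.34  2.03  0.58] q [-0.05 -0.08  1.7   0.    1.52  1.25]
blue_cap_a 0.97 [282.1 185.2] [0.5438 0.0644 0.054 ]
blue_cap_a 0.89 [357.9 160.9] [0.5832 0.0051 0.054 ]
blue_cap_a 0.67 [ 90.1 124.4] [0.5582 0.2719 0.054 ]
yellow_cap 0.56 [343.1 246.9] [ 0.5028 -0.0048  0.054 ]
plunger_grip 0.75 [447.3 233.2] [ 0.5409 -0.1034  0.042 ]
turntable 0.8 [322.1 188. ] [0.543  0.0266 0.    ]
A [276.34442417 190.60259307]
B [361.11953048 166.91326695]
Y [341.65646739 262.07728681]
K [450.20262998 238.07653753]
```

View pics/w1.png

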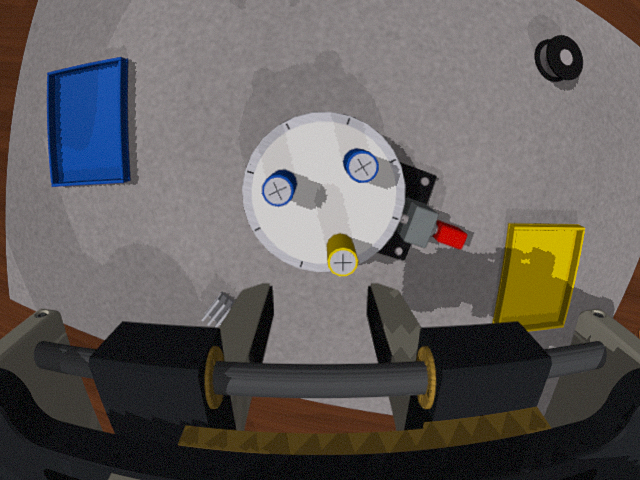

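Call:
{"api": "play_rows", "payload": {"plan": [{"slide": [0.37,0.65,0],"roll": 0,"fingers": 0},{"slide": [0.37,0.65,0],"roll": 0,"fingers": 0},{"slide": [0,0,-1],"roll": 0,"fingers": 0},{"slide": [0,0,-1],"roll": 0,"fingers": 0},{"slide": [0,0,-1],"roll": 0,"fingers": 0},{"slide": [0,0,-0.5],"roll": 0,"fingers": 0},{"slide": [0,0,0],"roll": 0,"fingers": 0},{"slide": [0,0,0],"roll": 0,"fingers": 0}]}}

```text
t: 5.3
tool_pos: [0.5443, 0.061, 0.1151]
orientation: [2.078, 0.283, -2.074]
force: [-0.9, 0.5, -0.7]
opening: 0.0468
```

```bash
python3 - <<'E'
from h import *
s,R=st(); im=robot.read_camera("wrist")
cv2.imwrite("pics/w2.png",im[:,:,::-1])
for n,z in [("blue_cap_a",.054)]:
    for m in robot.mark_of("wrist",n)[:3]: print(n,round(m['p'],2),np.round(m['point'],1),np.round(wray(m['point'],z,s),4))
E
```

```text
t 5.3 tcp [0.5443 0.061  0.1151] toolx [ 0.002  0.    -1.   ] jawyaw -74.43 op 0.0468 F [-0.86  0.55 -0.67] q [ 0.02  0.06  1.75 -0.    1.32  1.32]
blue_cap_a 0.86 [315.1 257.1] [0.5441 0.064  0.054 ]
blue_cap_a 0.77 [416.8 226. ] [0.5819 0.0064 0.054 ]
```

View pics/w2.png

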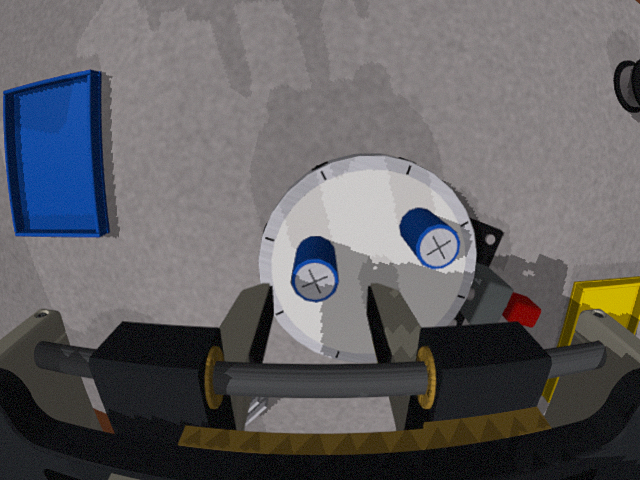

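Call:
{"api": "play_rows", "payload": {"plan": [{"slide": [0,0.12,-0.9],"roll": 0,"fingers": 0},{"slide": [0,0,-0.9],"roll": 0,"fingers": 0},{"slide": [0,0,0],"roll": 0,"fingers": 0},{"slide": [0,0,0],"roll": 0,"fingers": -1},{"slide": [0,0,0],"roll": 0,"fingers": -1},{"slide": [0,0,0],"roll": 0,"fingers": -1},{"slide": [0,0,0],"roll": 0,"fingers": -1},{"slide": [0,0,0],"roll": 0,"fingers": -1}], "squeeze": 15}}

```text
t: 6.4
tool_pos: [0.5444, 0.0646, 0.0611]
orientation: [2.078, 0.284, -2.073]
force: [-1.2, -0.5, 6.1]
opening: 0.026
```

Call:
{"api": "play_rows", "payload": {"plan": [{"slide": [0,0,0.7],"roll": 0,"fingers": -1},{"slide": [0,0,1],"roll": 0,"fingers": -1},{"slide": [0,0.3,0.6],"roll": 0,"fingers": -1},{"slide": [0.14,0.9,0],"roll": 0,"fingers": -1},{"slide": [0.14,0.95,0],"roll": 0,"fingers": -1},{"slide": [0.14,0.95,0],"roll": 0,"fingers": -1},{"slide": [0.14,0.95,0],"roll": 0,"fingers": -1},{"slide": [0.14,0.95,0],"roll": 0,"fingers": -1},{"slide": [0.14,0.95,0],"roll": 0,"fingers": -1},{"slide": [0.14,0.95,0],"roll": 0,"fingers": -1},{"slide": [0.14,0.95,0],"roll": 0,"fingers": -1},{"slide": [0.14,0.63,0],"roll": 0,"fingers": -1},{"slide": [0,0,0],"roll": 0,"fingers": -1},{"slide": [0,0,0],"roll": 0,"fingers": -1}]}}

```text
t: 8.15
tool_pos: [0.5807, 0.3186, 0.1283]
orientation: [2.075, 0.284, -2.076]
force: [-1.0, -1.0, -0.7]
opening: 0.0257
```

```bash
python3 - <<'E'
from h import *
s,R=st(); im=robot.read_camera("wrist")
cv2.imwrite("pics/w3.png",im[:,:,::-1])
for n,z in [("blue_tray",0),("blue_cap_a",.06)]:
    for m in robot.mark_of("wrist",n)[:3]: print(n,round(m['p'],2),np.round(m['point'],1),np.round(wray(m['point'],z,s),4))
E
```

```text
t 8.15 tcp [0.5807 0.3186 0.1283] toolx [-0.001 -0.001 -1.   ] jawyaw -74.42 op 0.0257 F [-0.95 -1.05 -0.67] q [ 0.42  0.35  1.4  -0.    1.39  1.72]
blue_tray 0.93 [323.9 264.5] [0.553  0.3073 0.    ]
blue_cap_a 0.77 [322.4 290.9] [0.5554 0.3096 0.06  ]
blue_cap_a 0.56 [621.5 322.5] [0.5885 0.0205 0.06  ]
```

View pics/w3.png

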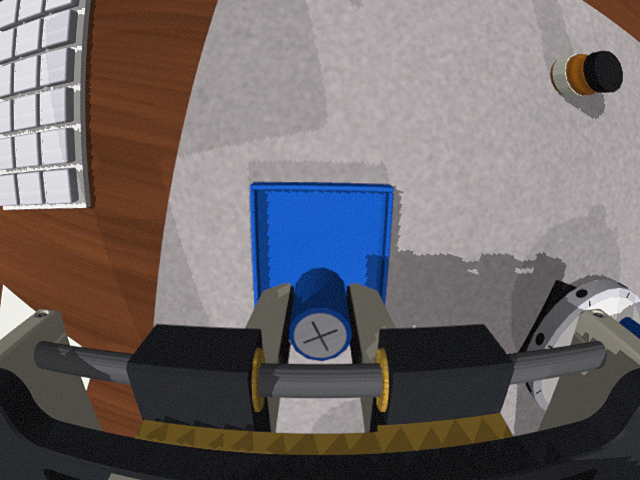

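```bash
python3 - <<'E'
from h import *
s,R=st()
for u in ((252,187),(392,187),(250,300),(388,297)): print(wray(u,.018,s))
t=[.552,.311];ex=np.array([np.cos(np.radians(15.2)),np.sin(np.radians(15.2))]);ey=[-ex[1],ex[0]]
for a,b in ((70,55),(70,-55)): print(np.array(t)+ex*a/1000+np.array(ey)*b/1000)
E
```

```text
t 8.3 tcp [0.5811 0.3182 0.1286] toolx [-0. -0. -1.] jawyaw -74.48 op 0.0259 F [-0.16  0.38 -0.52] q [ 0.42  0.35  1.4  -0.    1.39  1.72]
[0.6050538  0.37809469 0.018     ]
[0.63349702 0.27581617 0.018     ]
[0.51246535 0.35952724 0.018     ]
[0.54592525 0.24959189 0.018     ]
[0.60513075 0.38242915]
[0.63397156 0.27627734]
```

Call:
{"api": "play_rows", "payload": {"plan": [{"slide": [0,0,-1],"roll": 0,"fingers": -1},{"slide": [0,0,-1],"roll": 0,"fingers": -1},{"slide": [0,0,-1],"roll": 0,"fingers": -1},{"slide": [0,0,-0.6],"roll": 0,"fingers": -1},{"slide": [0,0,-0.15],"roll": 0,"fingers": -1},{"slide": [0,0,-0.16],"roll": 0,"fingers": -1},{"slide": [0,0,0],"roll": 0,"fingers": -1},{"slide": [0,0,0],"roll": 0,"fingers": -1}]}}

```text
t: 9.3
tool_pos: [0.5818, 0.3194, 0.0124]
orientation: [2.078, 0.284, -2.075]
force: [-0.3, 0.5, -0.5]
opening: 0.0256
```

Call:
{"api": "play_rows", "payload": {"plan": [{"slide": [0,0,-0.04],"roll": 0,"fingers": -1},{"slide": [0,0,0],"roll": 0,"fingers": -1},{"slide": [0,0,0],"roll": 0,"fingers": 0},{"slide": [0,0,0],"roll": 0,"fingers": 0},{"slide": [0,0,0.5],"roll": 0,"fingers": 0},{"slide": [0,0,1],"roll": 0,"fingers": 0},{"slide": [0,0,1],"roll": 0,"fingers": 0},{"slide": [0,0,1],"roll": 0,"fingers": 0},{"slide": [0,-0.8,0.2],"roll": 0,"fingers": 0},{"slide": [0,-1,0],"roll": 0,"fingers": 0},{"slide": [0,-1,0],"roll": 0,"fingers": 0}]}}

```text
t: 10.68
tool_pos: [0.5805, 0.2327, 0.1204]
orientation: [2.075, 0.283, -2.077]
force: [0.5, -0.2, -0.6]
opening: 0.0464
```

```bash
python3 - <<'E'
from h import *
s,R=st(); im=robot.read_camera("wrist")
cv2.imwrite("pics/w4.png",im[:,:,::-1])
for m in robot.mark_of("wrist","blue_cap_a")[:3]: print(round(m['p'],2),np.round(m['point'],1),np.round(wray(m['point'],.004,s),4),np.round(wray(m['point'],.054,s),4))
E
```

```text
t 10.68 tcp [0.5805 0.2327 0.1204] toolx [-0.001 -0.001 -1.   ] jawyaw -74.43 op 0.0464 F [ 0.47 -0.21 -0.6 ] q [ 0.3   0.26  1.52 -0.    1.36  1.6 ]
0.77 [575.  316.9] [ 0.5668 -0.0473  0.004 ] [0.5829 0.0061 0.054 ]
0.61 [217.2 206.6] [0.5808 0.3172 0.004 ] [0.5945 0.306  0.054 ]
```

View pics/w4.png

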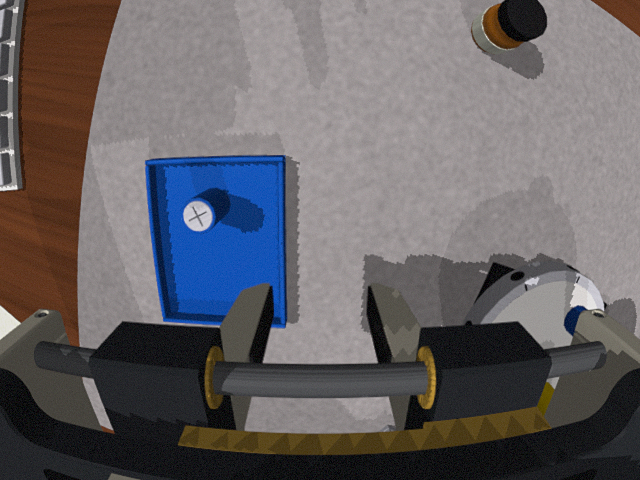

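Call:
{"api": "play_rows", "payload": {"plan": [{"slide": [0,-0.95,0],"roll": 0,"fingers": 0},{"slide": [0,-0.95,0],"roll": 0,"fingers": 0},{"slide": [0,-0.95,0],"roll": 0,"fingers": 0},{"slide": [0,-0.95,0],"roll": 0,"fingers": 0},{"slide": [0,-0.95,0],"roll": 0,"fingers": 0},{"slide": [0,-0.95,0],"roll": 0,"fingers": 0},{"slide": [0,-0.95,0],"roll": 0,"fingers": 0},{"slide": [0,-0.95,0],"roll": 0,"fingers": 0},{"slide": [0,0,0],"roll": 0,"fingers": 0},{"slide": [0,0,0],"roll": 0,"fingers": 0}]}}

```text
t: 12.02
tool_pos: [0.5807, 0.0074, 0.1208]
orientation: [2.076, 0.284, -2.077]
force: [0.4, -0.3, 0.2]
opening: 0.0465
```

```bash
python3 - <<'E'
from h import *
s,R=st(); im=robot.read_camera("wrist")
cv2.imwrite("pics/w5.png",im[:,:,::-1])
for n in ("blue_cap_b","yellow_cap"):
  for m in robot.mark_of("wrist",n)[:3]: print(n,round(m['p'],2),np.round(m['point'],1),np.round(wray(m['point'],.054,s),4))
E
```

```text
t 12.03 tcp [0.5807 0.0074 0.1208] toolx [-0.001  0.    -1.   ] jawyaw -74.45 op 0.0465 F [ 0.43 -0.35  0.22] q [-0.08  0.15  1.65  0.    1.34  1.22]
blue_cap_b 0.6 [324.4 251.9] [0.5836 0.005  0.054 ]
yellow_cap 0.78 [305.8 351. ] [ 0.505  -0.0029  0.054 ]
```

View pics/w5.png

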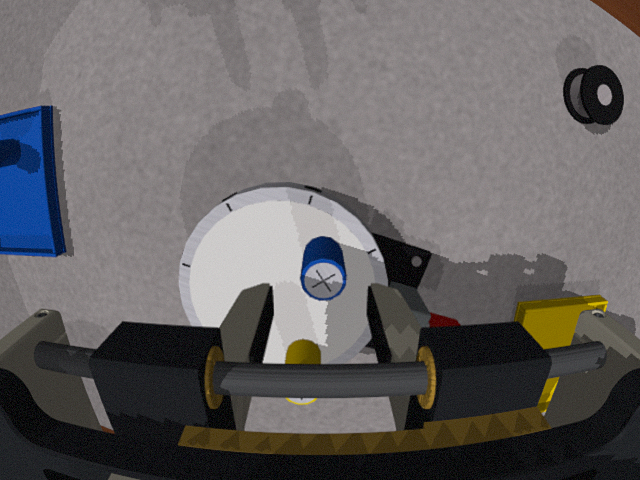

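Call:
{"api": "play_rows", "payload": {"plan": [{"slide": [0.06,-0.05,-1],"roll": 0,"fingers": 0},{"slide": [0,0,-1],"roll": 0,"fingers": 0},{"slide": [0,0,0],"roll": 0,"fingers": 0},{"slide": [0,0,0],"roll": 0,"fingers": -1},{"slide": [0,0,0],"roll": 0,"fingers": -1},{"slide": [0,0,0],"roll": 0,"fingers": -1},{"slide": [0,0,0],"roll": 0,"fingers": -1},{"slide": [0,0,0.7],"roll": 0,"fingers": -1},{"slide": [0,0,1],"roll": 0,"fingers": -1},{"slide": [0,0,0.6],"roll": 0,"fingers": -1},{"slide": [0,0,0],"roll": 0,"fingers": -1}]}}

```text
t: 13.55
tool_pos: [0.5842, 0.0054, 0.132]
orientation: [2.079, 0.283, -2.072]
force: [-0.4, 0.0, -1.0]
opening: 0.0255
```

Call:
{"api": "play_rows", "payload": {"plan": [{"slide": [-0.2,0.99,0],"roll": 0,"fingers": -1},{"slide": [-0.2,0.99,0],"roll": 0,"fingers": -1},{"slide": [-0.2,0.99,0],"roll": 0,"fingers": -1},{"slide": [-0.2,0.99,0],"roll": 0,"fingers": -1},{"slide": [-0.2,0.99,0],"roll": 0,"fingers": -1},{"slide": [-0.2,0.99,0],"roll": 0,"fingers": -1},{"slide": [-0.2,0.99,0],"roll": 0,"fingers": -1},{"slide": [-0.2,0.99,0],"roll": 0,"fingers": -1},{"slide": [-0.2,0.99,0],"roll": 0,"fingers": -1},{"slide": [-0.2,0.99,0],"roll": 0,"fingers": -1},{"slide": [0,0,0],"roll": 0,"fingers": -1},{"slide": [0,0,0],"roll": 0,"fingers": -1}]}}

```text
t: 15.05
tool_pos: [0.5224, 0.3018, 0.1289]
orientation: [2.074, 0.283, -2.077]
force: [-0.4, -0.6, -0.1]
opening: 0.0253
```

```bash
python3 - <<'E'
from h import *
s,R=st(); im=robot.read_camera("wrist")
cv2.imwrite("pics/w6.png",im[:,:,::-1])
E
```

```text
t 15.05 tcp [0.5224 0.3018 0.1289] toolx [-0.001 -0.001 -1.   ] jawyaw -74.41 op 0.0253 F [-0.38 -0.55 -0.14] q [ 0.44  0.2   1.58 -0.    1.37  1.74]
```

View pics/w6.png

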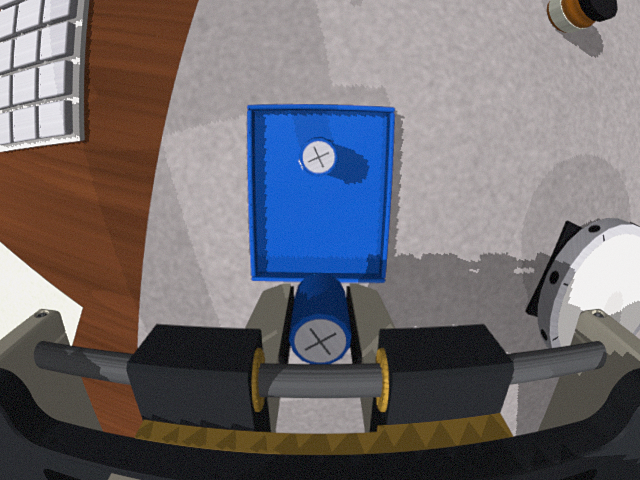

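Call:
{"api": "play_rows", "payload": {"plan": [{"slide": [0,0,-1],"roll": 0,"fingers": -1},{"slide": [0,0,-1],"roll": 0,"fingers": -1},{"slide": [0,0,-1],"roll": 0,"fingers": -1},{"slide": [0,0,-0.6],"roll": 0,"fingers": -1},{"slide": [0,0,-0.15],"roll": 0,"fingers": -1},{"slide": [0,0,-0.15],"roll": 0,"fingers": -1},{"slide": [0,0,0],"roll": 0,"fingers": -1},{"slide": [0,0,0],"roll": 0,"fingers": -1}]}}

```text
t: 16.1
tool_pos: [0.5236, 0.3029, 0.0141]
orientation: [2.078, 0.284, -2.075]
force: [-0.9, -0.1, -0.1]
opening: 0.0259
```

Call:
{"api": "play_rows", "payload": {"plan": [{"slide": [0,0,-0.07],"roll": 0,"fingers": -1},{"slide": [0,0,0],"roll": 0,"fingers": -1},{"slide": [0,0,0],"roll": 0,"fingers": -1}]}}

```text
t: 16.48
tool_pos: [0.5237, 0.303, 0.0126]
orientation: [2.078, 0.285, -2.074]
force: [-1.6, -0.4, 6.7]
opening: 0.026
```

Call:
{"api": "play_rows", "payload": {"plan": [{"slide": [0,0,0],"roll": 0,"fingers": 0},{"slide": [0,0,0],"roll": 0,"fingers": 0},{"slide": [0,0,0.5],"roll": 0,"fingers": 0},{"slide": [0,0,1],"roll": 0,"fingers": 0},{"slide": [0,0,1],"roll": 0,"fingers": 0},{"slide": [0,0,1],"roll": 0,"fingers": 0},{"slide": [-0.07,-0.9,0.2],"roll": 0,"fingers": 0},{"slide": [-0.07,-1,0],"roll": 0,"fingers": 0},{"slide": [-0.07,-1,0],"roll": 0,"fingers": 0}]}}

```text
t: 17.6
tool_pos: [0.5168, 0.2149, 0.1234]
orientation: [2.077, 0.284, -2.074]
force: [-0.6, -0.8, 0.4]
opening: 0.0464
```

```bash
python3 - <<'E'
from h import *
s,R=st(); im=robot.read_camera("wrist")
cv2.imwrite("pics/w7.png",im[:,:,::-1])
E
```

```text
t 17.6 tcp [0.5168 0.2149 0.1234] toolx [ 0.001  0.    -1.   ] jawyaw -74.41 op 0.0464 F [-0.62 -0.83  0.39] q [ 0.3   0.09  1.71 -0.    1.34  1.6 ]
```

View pics/w7.png

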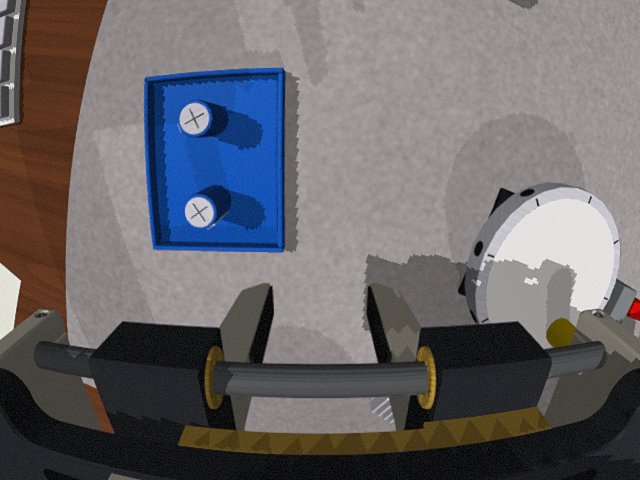

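Call:
{"api": "play_rows", "payload": {"plan": [{"slide": [-0.055,-0.91,0],"roll": 0,"fingers": 0},{"slide": [-0.055,-0.91,0],"roll": 0,"fingers": 0},{"slide": [-0.055,-0.91,0],"roll": 0,"fingers": 0},{"slide": [-0.055,-0.91,0],"roll": 0,"fingers": 0},{"slide": [-0.055,-0.91,0],"roll": 0,"fingers": 0},{"slide": [-0.055,-0.91,0],"roll": 0,"fingers": 0},{"slide": [-0.055,-0.91,0],"roll": 0,"fingers": 0},{"slide": [-0.055,-0.91,0],"roll": 0,"fingers": 0},{"slide": [0,0,0],"roll": 0,"fingers": 0},{"slide": [0,0,0],"roll": 0,"fingers": 0}]}}

```text
t: 18.9
tool_pos: [0.5036, -0.0024, 0.1226]
orientation: [2.077, 0.284, -2.076]
force: [-0.0, 0.3, 0.4]
opening: 0.0464
```

```bash
python3 - <<'E'
from h import *
s,R=st(); im=robot.read_camera("wrist")
cv2.imwrite("pics/w8.png",im[:,:,::-1])
for n,z in (("yellow_cap",.054),("plunger_grip",.042)):
  for m in robot.mark_of("wrist",n)[:3]: print(n,round(m['p'],2),np.round(m['point'],1),np.round(wray(m['point'],z,s),4))
E
```

```text
t 18.9 tcp [ 0.5036 -0.0024  0.1226] toolx [ 0.001  0.    -1.   ] jawyaw -74.45 op 0.0464 F [-0.05  0.33  0.39] q [-0.11 -0.06  1.87  0.    1.34  1.19]
yellow_cap 0.87 [320.1 251.1] [ 0.5058 -0.0021  0.054 ]
plunger_grip 0.7 [467.7 236.8] [ 0.541 -0.104  0.042]
```

View pics/w8.png

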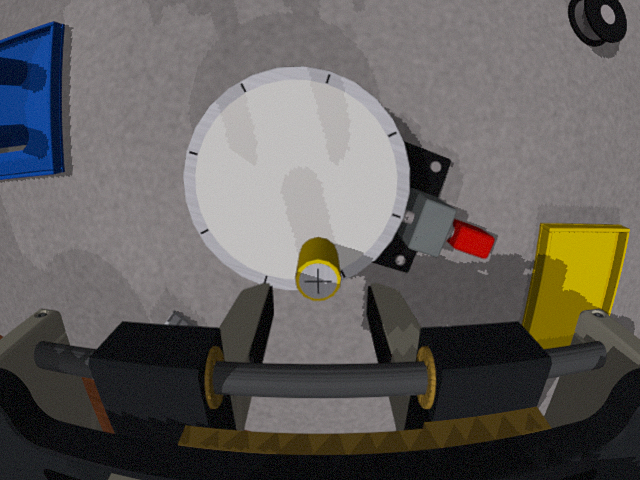

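Call:
{"api": "play_rows", "payload": {"plan": [{"slide": [0.03,0,-1],"roll": 0,"fingers": 0},{"slide": [0,0,-1],"roll": 0,"fingers": 0},{"slide": [0,0,0],"roll": 0,"fingers": 0},{"slide": [0,0,0],"roll": 0,"fingers": -1},{"slide": [0,0,0],"roll": 0,"fingers": -1},{"slide": [0,0,0],"roll": 0,"fingers": -1},{"slide": [0,0,0],"roll": 0,"fingers": -1},{"slide": [0,0,0.7],"roll": 0,"fingers": -1},{"slide": [0,0,1],"roll": 0,"fingers": -1},{"slide": [0,0,0.6],"roll": 0,"fingers": -1},{"slide": [0,-0.3,0],"roll": 0,"fingers": -1},{"slide": [0.04,-0.95,0],"roll": 0,"fingers": -1},{"slide": [0.04,-0.95,0],"roll": 0,"fingers": -1},{"slide": [0.04,-0.95,0],"roll": 0,"fingers": -1},{"slide": [0.04,-0.95,0],"roll": 0,"fingers": -1},{"slide": [0.04,-0.95,0],"roll": 0,"fingers": -1},{"slide": [0.04,-0.95,0],"roll": 0,"fingers": -1}]}}

```text
t: 21.18
tool_pos: [0.5105, -0.1841, 0.1293]
orientation: [2.075, 0.285, -2.079]
force: [-0.1, 0.0, 0.7]
opening: 0.0258
```

Call:
{"api": "play_rows", "payload": {"plan": [{"slide": [0.04,-0.95,0],"roll": 0,"fingers": -1},{"slide": [0,-0.95,0],"roll": 0,"fingers": -1},{"slide": [0,-0.8,0],"roll": 0,"fingers": -1},{"slide": [0,0,0],"roll": 0,"fingers": -1},{"slide": [0,0,0],"roll": 0,"fingers": -1}]}}

```text
t: 21.8
tool_pos: [0.5124, -0.2634, 0.1304]
orientation: [2.076, 0.285, -2.077]
force: [0.0, -0.6, -0.5]
opening: 0.0259
```

```bash
python3 - <<'E'
from h import *
s,R=st(); im=robot.read_camera("wrist")
cv2.imwrite("pics/w9.png",im[:,:,::-1])
for m in robot.mark_of("wrist","yellow_tray")[:3]: print(round(m['p'],2),np.round(m['point'],1),np.round(wray(m['point'],0,s),4))
E
```

```text
t 21.8 tcp [ 0.5124 -0.2634  0.1304] toolx [-0.001  0.001 -1.   ] jawyaw -74.44 op 0.0259 F [ 0.04 -0.62 -0.46] q [-0.56  0.13  1.66  0.    1.36  0.74]
0.71 [325.5 228.6] [ 0.5146 -0.2675  0.    ]
0.18 [321.9 295.6] [ 0.4553 -0.281   0.    ]
```

View pics/w9.png

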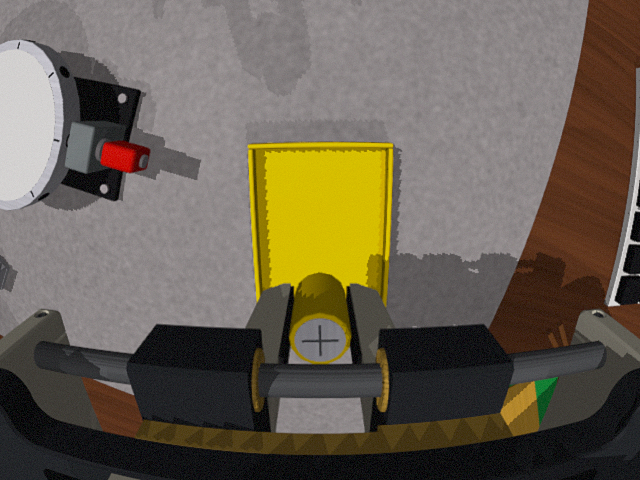

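Held yellow cap at (320,335), tray around it. Lower.

Call:
{"api": "play_rows", "payload": {"plan": [{"slide": [0,0,-1],"roll": 0,"fingers": -1},{"slide": [0,0,-1],"roll": 0,"fingers": -1},{"slide": [0,0,-1],"roll": 0,"fingers": -1},{"slide": [0,0,-0.6],"roll": 0,"fingers": -1},{"slide": [0,0,-0.15],"roll": 0,"fingers": -1},{"slide": [0,0,-0.16],"roll": 0,"fingers": -1},{"slide": [0,0,0],"roll": 0,"fingers": -1},{"slide": [0,0,0],"roll": 0,"fingers": -1}]}}

```text
t: 22.9
tool_pos: [0.5133, -0.2643, 0.0147]
orientation: [2.077, 0.283, -2.074]
force: [0.2, -0.2, -0.2]
opening: 0.026
```

Call:
{"api": "play_rows", "payload": {"plan": [{"slide": [0,0,-0.07],"roll": 0,"fingers": -1},{"slide": [0,0,0],"roll": 0,"fingers": -1},{"slide": [0,0,0],"roll": 0,"fingers": -1}]}}

```text
t: 23.28
tool_pos: [0.5135, -0.2644, 0.0133]
orientation: [2.077, 0.283, -2.074]
force: [-2.7, 2.3, 9.9]
opening: 0.0253
```

Call:
{"api": "play_rows", "payload": {"plan": [{"slide": [0,0,0],"roll": 0,"fingers": 0},{"slide": [0,0,0],"roll": 0,"fingers": 0},{"slide": [0,0,0.5],"roll": 0,"fingers": 0},{"slide": [0,0,1],"roll": 0,"fingers": 0},{"slide": [0,0,1],"roll": 0,"fingers": 0},{"slide": [0,0,1],"roll": 0,"fingers": 0},{"slide": [0,0,0.2],"roll": 1,"fingers": 0},{"slide": [0,0,0],"roll": 1,"fingers": 0},{"slide": [0.12,0.6,0],"roll": 1,"fingers": 0},{"slide": [0.12,0.6,0],"roll": 1,"fingers": 0},{"slide": [0.12,0.6,0],"roll": 1,"fingers": 0},{"slide": [0.12,0.6,0],"roll": 1,"fingers": 0},{"slide": [0.12,0.6,0],"roll": 1,"fingers": 0},{"slide": [0.12,0.6,0],"roll": 1,"fingers": 0},{"slide": [0.12,0.6,0],"roll": 1,"fingers": 0},{"slide": [0.06,0.6,0],"roll": 0.15,"fingers": 0},{"slide": [0,0,0],"roll": 0,"fingers": 0},{"slide": [0,0,0],"roll": 0,"fingers": 0}]}}

```text
t: 25.52
tool_pos: [0.5397, -0.1202, 0.1229]
orientation: [1.226, 1.198, -1.226]
force: [-0.6, 0.2, -0.1]
opening: 0.0465
```

```bash
python3 - <<'E'
from h import *
s,R=st(); im=robot.read_camera("wrist")
cv2.imwrite("pics/w10.png",im[:,:,::-1])
for n,z in (("plunger_grip",.042),("turntable",0),("yellow_cap",.004)):
  for m in robot.mark_of("wrist",n)[:3]: print(n,round(m['p'],2),np.round(m['point'],1),np.round(wray(m['point'],z,s),4))
im=robot.read_camera("top")
cv2.imwrite("pics/t10.png",im[:,:,::-1])
E
```

```text
t 25.52 tcp [ 0.5397 -0.1202  0.1229] toolx [ 0. -0. -1.] jawyaw -1.32 op 0.0465 F [-0.59  0.2  -0.06] q [-0.31  0.07  1.73 -0.    1.34 -0.29]
plunger_grip 0.59 [321.5 225.1] [ 0.5406 -0.103   0.042 ]
plunger_grip 0.48 [322.5  47.7] [0.544 0.017 0.042]
turntable 0.62 [320.9  48.5] [0.5433 0.026  0.    ]
```

View pics/w10.png

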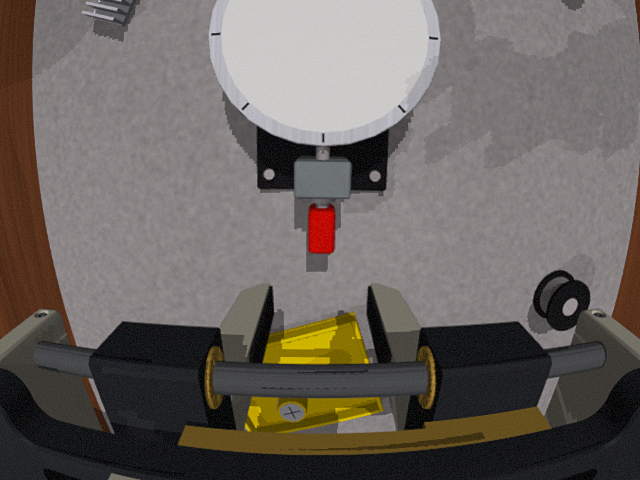

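View pics/t10.png

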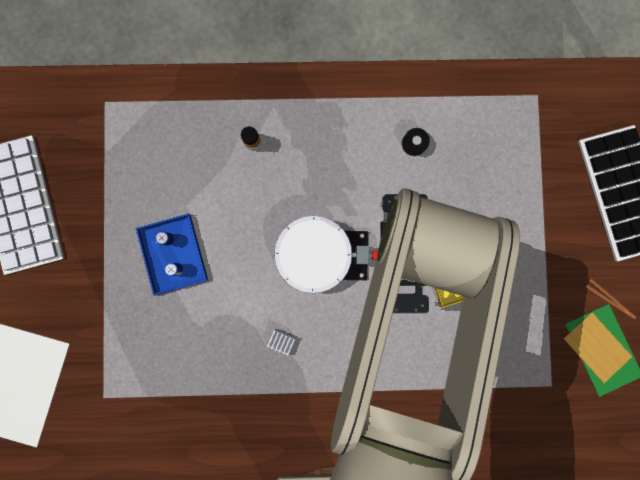

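Call:
{"api": "play_rows", "payload": {"plan": [{"slide": [0.04,0.5,0],"roll": 0,"fingers": 0},{"slide": [0,0,-1],"roll": 0,"fingers": 0},{"slide": [0,0,-1],"roll": 0,"fingers": 0},{"slide": [0,0,-0.9],"roll": 0,"fingers": 0},{"slide": [0,0,-0.4],"roll": 0,"fingers": 0},{"slide": [0,0,0],"roll": 0,"fingers": 0},{"slide": [0,0,0],"roll": 0,"fingers": 0},{"slide": [0,0,0],"roll": 0,"fingers": -1},{"slide": [0,0,0],"roll": 0,"fingers": -1},{"slide": [0,0,0],"roll": 0,"fingers": -1},{"slide": [0,0,0],"roll": 0,"fingers": -1},{"slide": [0,0,0],"roll": 0,"fingers": -1},{"slide": [0,0,0],"roll": 0,"fingers": -1}], "squeeze": 45}}

```text
t: 27.4
tool_pos: [0.5411, -0.105, 0.0239]
orientation: [1.225, 1.199, -1.225]
force: [-1.5, -0.1, 3.1]
opening: 0.0175
```

```bash
python3 - <<'E'
from h import *
s,R=st(); im=robot.read_camera("wrist")
cv2.imwrite("pics/w11.png",im[:,:,::-1])
E
```

```text
t 27.4 tcp [ 0.5411 -0.105   0.0239] toolx [ 0. -0. -1.] jawyaw -1.24 op 0.0175 F [-1.47 -0.06  3.09] q [-0.28  0.18  1.8   0.    1.16 -0.26]
```

View pics/w11.png

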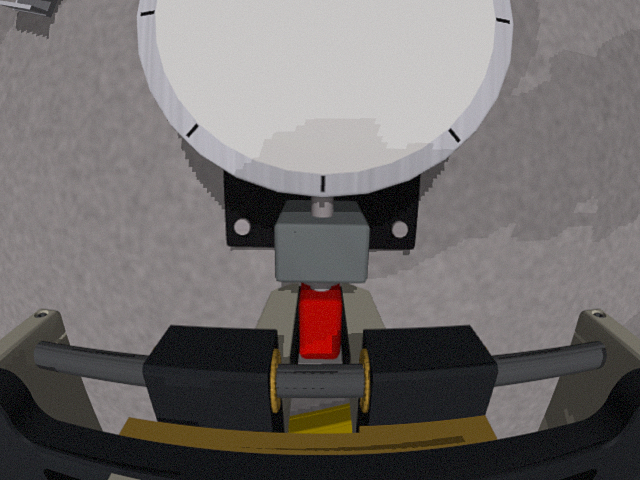

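Call:
{"api": "play_rows", "payload": {"plan": [{"slide": [0,-0.17,0],"roll": 0,"fingers": -1},{"slide": [-0.01,-0.17,0],"roll": 0,"fingers": -1},{"slide": [0,-0.17,0],"roll": 0,"fingers": -1},{"slide": [0,-0.16,0],"roll": 0,"fingers": -1},{"slide": [0,0,0],"roll": 0,"fingers": -1},{"slide": [0,0,0],"roll": 0,"fingers": -1},{"slide": [0,0,0],"roll": 0,"fingers": -1}]}}

```text
t: 28.32
tool_pos: [0.5404, -0.1231, 0.0239]
orientation: [1.226, 1.202, -1.224]
force: [-4.1, 9.8, 8.8]
opening: 0.018
```

Call:
{"api": "play_rows", "payload": {"plan": [{"slide": [0,-0.08,0],"roll": 0,"fingers": -1},{"slide": [0,0,0],"roll": 0,"fingers": -1},{"slide": [0,0,0],"roll": 0,"fingers": -1},{"slide": [0,0,0],"roll": 0,"fingers": -1}]}}

```text
t: 28.82
tool_pos: [0.5402, -0.125, 0.0238]
orientation: [1.227, 1.203, -1.224]
force: [-3.8, 11.7, 10.1]
opening: 0.0176
```

```bash
python3 - <<'E'
from h import *
s,R=st(); im=robot.read_camera("wrist")
cv2.imwrite("pics/w12.png",im[:,:,::-1]);st()
im=robot.read_camera("scene");cv2.imwrite("pics/s12.png",im[:,:,::-1])
E
```

```text
t 28.82 tcp [ 0.5402 -0.125   0.0238] toolx [-0.001  0.004 -1.   ] jawyaw -1.2 op 0.0176 F [-3.8  11.68 10.11] q [-0.32  0.19  1.79  0.    1.16 -0.3 ]
t 28.88 tcp [ 0.5402 -0.125   0.0238] toolx [-0.001  0.004 -1.   ] jawyaw -1.2 op 0.0175 F [-4.16 11.85  9.73] q [-0.32  0.19  1.79  0.    1.16 -0.3 ]
```

View pics/w12.png

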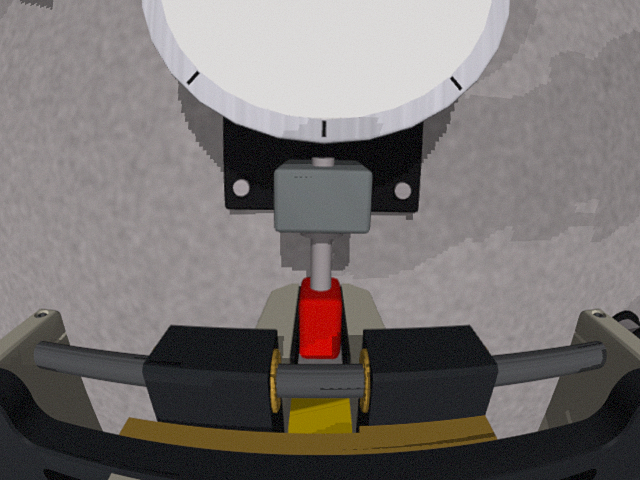

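View pics/s12.png

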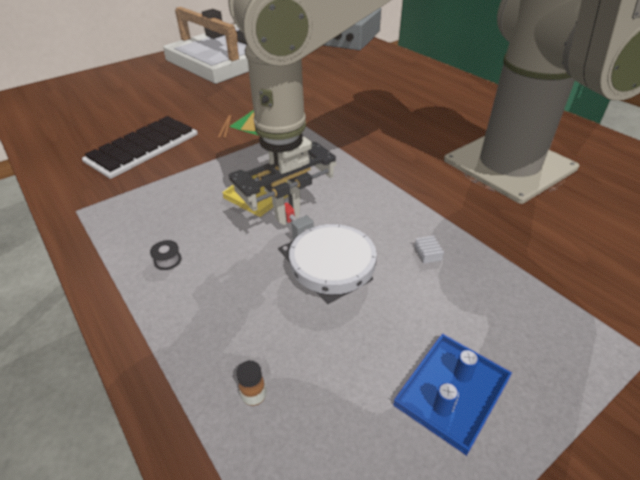

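Call:
{"api": "play_rows", "payload": {"plan": [{"slide": [0,-0.05,0],"roll": 0,"fingers": -1},{"slide": [0,0,0],"roll": 0,"fingers": -1},{"slide": [0,0,0],"roll": 0,"fingers": -1},{"slide": [0,0,0],"roll": 0,"fingers": -1},{"slide": [0,0,0],"roll": 0,"fingers": -1}]}}

```text
t: 29.55
tool_pos: [0.5402, -0.125, 0.0238]
orientation: [1.228, 1.205, -1.223]
force: [-4.1, 18.3, 12.4]
opening: 0.0176
```

```bash
python3 - <<'E'
from h import *
st(); print(robot.close_job())
E
```

```text
t 29.55 tcp [ 0.5402 -0.125   0.0238] toolx [-0.001  0.006 -1.   ] jawyaw -1.18 op 0.0176 F [-4.05 18.27 12.41] q [-0.32  0.19  1.79  0.01  1.16 -0.3 ]
the job is handed in; nothing more can be done
None
```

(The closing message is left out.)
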